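# Open the Y-filter, load its element and spacer tube, and screw the cap home on them

## Task

Load the empty Y-filter: turn its cap anticlockwise until the lugs come to the gaps in the thread, lift it off along the leaning branch and stand it upright on the worktop; then slide the pleated filter element down the bore to the bottom and drop the spacer tube in on top of it. Put the cap back with its lugs through the gaps and turn it clockwise until it is fully home, so that its sprung plate clamps the spacer and the element. Let go of everything, and do not push the oil bottle, the spray can or the round tin about.

Things in the scene. Friction and masses are not known exactly. Their poses are not given: they have to be found in the camera images.
- filter_body: The Y-filter, fixed to the surface: grey 52 mm pipe along the body's x, 60 mm up, between two 92 mm round flanges at x = -95 and +95 mm (tops 106 mm up), strapped on wooden saddles on a 250 x 120 x 10 mm steel foot. Origin: on the work surface under the middle of the pipe, z up. Its branch leans to this body's -x, 28 deg from vertical.
- branch: The open branch of the Y-filter. Origin: centre of the mouth in the plane of its rim, 165 mm above the surface; z out of the bore along its axis, 28 deg from vertical; x in the leaning plane, y level. Bore 50 mm across with a 2 mm chamfer; the neck is 58 mm outside. Oiled (friction 0.3): a part let go in the mouth, in line with the bore, slides down by itself.
- bore_bottom (a point): Centre of the flat bottom of the bore, 76 mm below the rim (z = -76 mm of the branch). Axes as the branch.
- neck_gap (a point): In one of the three gaps in the thread round the neck, 32 mm from the axis, 5 mm below the rim. Gaps are 44 deg wide, centred at 0 (branch +x, this one), 120 and 240 deg about branch z. Between them are thread ramps, 70 mm across; seen from above the mouth each sinks clockwise from its gap, 5 mm in 76 deg, to a stop at 78 deg. A raised mark on the collar, 25 mm below the rim, shows each gap.
- element: Filter element: pleated white cylinder with a metal disc at each end, 46 mm diameter, 44 mm high, 0.12 kg, the same both ways up, standing upright. Origin: centre of its underside, z up. Seated, its underside is at z = -76 mm of the branch, its top at -32.
- spacer: Spacer tube: plain bright metal ring, 46 mm outside, 36 mm inside, 26 mm high, 0.10 kg, standing upright. Origin: centre of its underside, z up. Seated on the element, its underside is at z = -32 mm of the branch, its top 6 mm below the rim.
- cap: Dark steel screw cap, 83 mm across (90 over its ribs), 0.26 kg. Origin: centre of the skirt's lower edge, z up. At first loose on the neck (z = -16 mm of the branch), 40 to 75 deg clockwise of the gaps. Lugs pass the gaps when cap x and branch x agree (or differ by 120 deg); 2 mm side play. Over the parts: press on to z = -11 mm, turn 76 deg clockwise (0.3 N m): it draws down to -14 and stays.
- cap_grip (a point): On the cap's axis, in the upright grip bar on its top, 40 mm above the cap's origin. The bar is 15 mm thick (along cap y), 56 mm long (along cap x) and stands from 24 to 51 mm above the origin. Axes as the cap.
- cap_lug (a point): One of the cap's three lugs, 16 mm wide, inside the lower edge of the skirt 35 mm from the axis, from 0.5 to 4.5 mm above the edge; this one lies towards cap +x (one end of the bar), the others at 120 and 240 deg about cap z. Each is under a raised rib on the skirt's outside. Skirt 16 mm deep.
- pressure_plate (a joint): How far the sprung plate (43 mm across) inside the cap is pushed up, m. 0 when free, its face 5 mm above the skirt's edge, first touch 4 N (on the spacer when the cap is at z = -11 mm of the branch); 0.003 and 8 N with the cap fully home on the spacer and element; 0.006 at most.
- oil_bottle: Small grey oil bottle with a dark spout, 39 mm diameter, 113 mm high, loose. Origin: centre of its underside. Bystander.
- spray_can: Small spray can with a black cap, 53 mm diameter, 152 mm high, loose. Origin: centre of its underside. Bystander.
- flux_tin: Round grey open tin, 74 mm diameter, 75 mm high, loose. Origin: centre of its underside. Bystander.
- key_tin: Flat red hinged tin, shut, 86 x 103 mm, 32 mm high, fixed near the front left of the worktop, always in the same place. Origin: centre of its underside. Not part of the job.
Things that resemble listed ones, but are neither listed nor needed, are in the scene too. Leave any red look-alike of the spacer alone.

How it is judged:
On the way, in this order (a step that is already met when the one before it is completed fails the run):
1. the cap is off the neck and stands upright on the worktop (height (world z) of cap below 0.01 m and angle between cap's own z axis and vertical below 0.15 rad), for 0.2 s.
2. the filter element sits on the bottom of the bore (x of element in the frame of branch between -0.0045 and 0.0045 m and y of element in the frame of branch between -0.0045 and 0.0045 m and z of element in the frame of branch between -0.079 and -0.073 m), for 0.2 s.
3. the spacer tube sits on the element in the bore (all of step 2 and x of spacer in the frame of branch between -0.0045 and 0.0045 m and y of spacer in the frame of branch between -0.0045 and 0.0045 m and z of spacer in the frame of branch between -0.035 and -0.029 m), for 0.2 s.
At the end, for the whole second after the job is handed in: Element on the bottom of the bore and spacer on top of it (each within 3 mm along the axis); cap on the neck, within 5 mm and 4.5 deg of its axis, screwed down to within 1.1 mm of fully home, its sprung plate pushed in more than 1.8 mm; all at rest and let go (all of step 3 and x of cap in the frame of branch between -0.005 and 0.005 m and y of cap in the frame of branch between -0.005 and 0.005 m and z of cap in the frame of branch between -0.0157 and -0.0129 m and angle between the z axis of cap and the z axis of branch, either way round below 0.08 rad and value of joint pressure_plate above 0.0018 m and linear speed of each of element, spacer, cap below 0.01 m/s); the robot touches nothing.
It fails at once if the small oil bottle is pushed more than 20 mm or tipped (distance of oil_bottle from where it was at the start of the episode above 0.02 m or angle between oil_bottle's own z axis and vertical above 0.35 rad).
It fails at once if the small spray can is pushed more than 20 mm or tipped (distance of spray_can from where it was at the start of the episode above 0.02 m or angle between spray_can's own z axis and vertical above 0.35 rad).
It fails at once if the round open tin is pushed more than 20 mm or tipped (distance of flux_tin from where it was at the start of the episode above 0.02 m or angle between flux_tin's own z axis and vertical above 0.35 rad).
It also fails if it takes over 72 s, if anything falls off the work surface, if the arm or the gripper's body presses on something with over 40 N, if the wrist force passes 120 N, or if a joint passes its speed limit or range.

## Robot

A 6-joint arm with a two-finger parallel gripper is mounted at the origin on a cart in front of the work surface, level with it; the furniture and walls round the work are solid. World frame = base frame: x ahead of the robot, y to its left, z up, the work surface at z = 0. Lengths are in m, angles in rad, forces in N, time in s.
With the tool pointing down it reaches from about 0.425 to 0.925 m from the base axis. Payload 12.5 kg.
Tool frame: the origin (TCP) lies between the finger pads; the fingertips stand finger_overhang ahead of it and the grasp point (between the pads) lies 11 mm behind it (finger_overhang is the distance from the TCP to the fingertips, in m); z points along the fingers, y is the line along which they close (so a half turn about z gives the same grasp; the last joint's range is limited). The gripper opens to 85 mm and grips with 20 to 120 N. Pads are 22 mm wide; open, the fingers measure 114 mm over their backs; the gripper's body (76 mm by 85 mm) begins 54 mm behind the grasp point. The pads swing forward as they close: fully open they stand 13 mm farther back than shut.
Start: joints at [-1.24, 0.491, 1.559, -0, 1.092, -0.106], TCP at [0.264, -0.566, 0.239] pointing down, gripper open.
Joint ranges: [-3.1, 3.1], [-0.84, 2.19], [0.05, 2.79], [-1.13, 4.28], [0.06, 2.93], [-2.69, 2.69]. Speed limits (rad/s): [2.22, 2.22, 2.79, 3.14, 3.14, 3.14].

## Interface

Orientations are given as a unit quaternion [w, x, y, z].
In Python, from rig import * gives the robot as it stands.
- The arm moves only by the tool servo_tool, never from a script. Its arguments are lists of equal length, an entry for each row: "xyz": the shift along the tool's x, y, z in mm, a list of three; "dr": the turn, a rotation vector about the tool's x, y, z in units of 6 degrees (1.0 is 6 degrees), a list of three; "jaw": the gripper's target within -1 to 1 (fully open at 1, half-way at 0, shut at -1). In form: {"xyz": [[x, y, z], ...], "dr": [[wx, wy, wz], ...], "jaw": [jaw, ...]}. A call has 1 to 12 rows; each row is the pose to reach, as a shift and turn from the pose commanded when the call began, along the tool's axes at that moment; what a row does not reach only later rows make up. A row lasts 1/12 s, in which the tool goes at most 41.7 mm and 7.16 degrees, less where a joint would pass 70% of its speed; a pose out of reach is approached as far as the arm can. A call with a gripper value outside its range is refused whole. The fingers move at their own pace and stop on an object; the grip force is fixed at half the most. Time passes only in rows, so rows that repeat a pose let the fingers close. It gives the time, the measured TCP pose, the force, the opening and the grip force at its end, in the units of the state.
- get_obs(): the state, without advancing time (a new reading comes with each control period).
- snapshot(name): name is "scene" or "top"; returns a dict with "color" (480x640x3 uint8, blue, green, red), "range_z" (480x640 float32, m along the optical axis (not along the pixel's ray), 0 where there is no reading), "intrinsics" (3x3 intrinsics, pixels), "dist" ([k1, k2, p1, p2, k3] as OpenCV has them; the pictures are not rectified), "eye" and "attitude" of the camera in the world. Camera axes: x right, y down, z forward; pixel columns grow to the right and rows downward; lengths in m; the calibration is good to about 2 mm. A picture is of the moment at which its call begins.
- close_job(): hands the job in; it is judged then, once.
Trained networks look in the newest picture that a camera, given by its name, has taken for a name from the list of things; names that differ only in an ending like _2 or _b are one class to them, and where a whole thing is asked for, a point or a joint stands for the part that bears it (a point fixed in the world has none). Each returns a list of dicts, best first, with "conf" (0 to 1); they miss things now and then, are a little off and sometimes report something else, mostly with a low value. They report only what shows in the picture. A call takes as long as a camera call. They do not tell look-alikes from the thing itself.
- outline_of(thing, camera): "region" (480x640 bool, what is visible of it) and "rect" ([left, top, right, bottom] in pixels, round what is visible of it).
The state is a dict: "time_s": time; "joint_pos": joint angles; "joint_vel": joint speeds; "effort": joint torques, N m; "tcp_pos": TCP position; "tcp_rot": TCP orientation; "wrist_force": force on the tool from outside, world axes, zero at the start; "moment": the same for the moment, N m; "opening": opening from 0.0 (shut) to 1.0 (fully open); "grip_force": force on a finger pad.
Only numpy, scipy, OpenCV 4.12 (cv2) and the standard library are available. Lean on these libraries where they do the work, as an engineer would, in place of code of your own. Each camera call takes 0.05 s, during which the arm holds its last target. There are 200 camera calls.

## Working session

There is one attempt and no reset: what is moved stays moved. The work goes in short steps, Python scripts to look and compute and a tool call to move; the robot and the scene stay as the last step left them, time stands still between calls to the robot, and variables do not carry over. Pictures are saved under pics/ and viewed, at most 10 in all, crops included, and the job is handed in when it is done.

Besides the shell and the picture viewer there is one more tool, called after "Request:" by a JSON object that holds its "method" and its "body", one argument or row to a line. servo_tool: Moves the arm, as the interface text tells. Its arguments: {"type":"object","properties":{"xyz":{"type":"array"},"dr":{"type":"array"},"jaw":{"type":"array"}},"required":["xyz","dr","jaw"]}

```bash
ls; mkdir -p pics; python3 - <<'E'
from rig import *
import cv2,pickle
o=get_obs();print({k:o[k] for k in o})
for n in("scene","top"):
    s=snapshot(n);pickle.dump(s,open(n+'.pkl','wb'));cv2.imwrite(f'pics/{n}0.png',s['color']);print(n,s['eye'],s['attitude'],s['intrinsics'],s['dist'])
    for t in("cap","element","spacer","branch","filter_body","oil_bottle","spray_can","flux_tin","key_tin"):
        print(t,[(round(d['conf'],2),[int(v) for v in d['rect']]) for d in outline_of(t,n)])
E
```

```text
pics
{'time_s': 0.0, 'joint_pos': array([-1.23958520e+00,  4.91578194e-01,  1.55945359e+00, -1.02685415e-05,
        1.09171005e+00, -1.05613800e-01]), 'joint_vel': array([-1.04185422e-03,  7.48819714e-04,  4.06111355e-05,  1.42191596e-03,
       -1.95350553e-03,  9.37952489e-05]), 'effort': array([-1.71351094e-03, -6.18456960e+01, -2.61608094e+01, -2.06260970e-04,
        3.95763738e-03,  1.30318165e-05]), 'tcp_pos': array([ 0.26435402, -0.56609745,  0.23871474]), 'tcp_rot': array([-5.70423361e-04,  9.76241993e-01,  2.16682352e-01, -6.92012856e-05]), 'wrist_force': array([ 0.34342226, -0.07804371,  0.75772325]), 'moment': array([-0.0055706 , -0.01905601,  0.00251643]), 'grip_force': 0.0, 'opening': 0.9993976411806271}
scene [0.05682168 0.83211195 1.04552804] [ 0.08967929 -0.22276833  0.90052241 -0.36247935] [[558.53729584   0.         318.73887195]
 [  0.         558.53729584 231.56086446]
 [  0.           0.           1.        ]] [0.02457587 0.         0.         0.         0.        ]
cap [(0.56, [301, 203, 340, 243])]
element [(0.37, [226, 230, 253, 291])]
spacer [(0.67, [212, 3
[... 396 characters left out ...]
0.         313.92571253]
 [  0.         624.51729252 234.49522964]
 [  0.           0.           1.        ]] [0.04636734 0.         0.         0.         0.        ]
cap [(0.83, [299, 227, 332, 260]), (0.47, [288, 190, 352, 287])]
element [(0.75, [241, 262, 256, 279])]
spacer [(0.72, [196, 241, 212, 264]), (0.55, [160, 256, 178, 275])]
branch [(0.39, [448, 246, 463, 265])]
filter_body [(0.7, [286, 189, 354, 284])]
oil_bottle [(0.51, [315, 224, 331, 237]), (0.49, [444, 245, 462, 261])]
spray_can [(0.85, [251, 183, 276, 219])]
flux_tin [(0.73, [414, 208, 447, 240]), (0.23, [298, 230, 334, 263])]
key_tin [(0.63, [300, 234, 333, 262]), (0.55, [172, 286, 211, 325]), (0.47, [313, 225, 334, 240])]
```

```bash
python3 - <<'E'
import cv2
a=cv2.imread('pics/top0.png')[150:345,140:480];cv2.imwrite('pics/t1.png',cv2.resize(a,None,fx=2.35,fy=2.35,interpolation=2))
a=cv2.imread('pics/scene0.png')[140:440,180:430];cv2.imwrite('pics/s1.png',cv2.resize(a,None,fx=2,fy=2,interpolation=2))
E
```

```text
(no output)
```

View pics/t1.png

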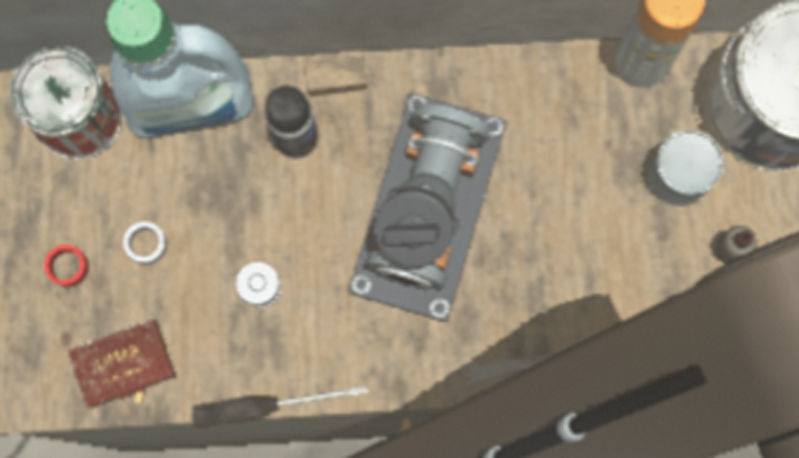

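View pics/s1.png

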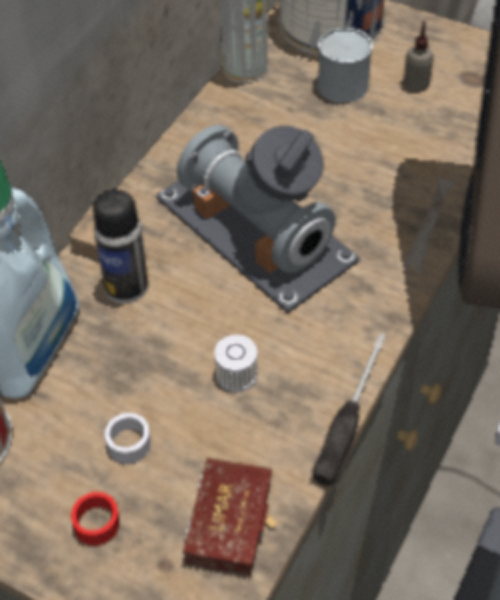

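```bash
cat > h.py <<'E'
import numpy as np,cv2,pickle
from scipy.spatial.transform import Rotation as R
def rot(q): return R.from_quat([q[1],q[2],q[3],q[0]])
def cloud(s):
    v,u=np.mgrid[:480,:640]; p=np.stack([u.ravel(),v.ravel()],1).astype(np.float64)[:,None]
    n=cv2.undistortPoints(p,s['intrinsics'],s['dist'])[:,0]
    z=s['range_z'].ravel().astype(float); c=np.c_[n*z[:,None],z]
    w=rot(s['attitude']).apply(c)+s['eye']; w[z<=0]=np.nan
    return w.reshape(480,640,3)
def proj(s,P):
    P=np.atleast_2d(P); c=rot(s['attitude']).inv().apply(P-s['eye'])
    return cv2.projectPoints(c,np.zeros(3),np.zeros(3),s['intrinsics'],s['dist'])[0][:,0]
E
python3 - <<'E'
from h import *
S={n:pickle.load(open(n+'.pkl','rb')) for n in('top','scene')}
W={n:cloud(S[n]) for n in S}
for n in S:
    w=W[n]; t=w[(abs(w[...,2])<.02)]; print(n,'table z',np.median(t[:,2]),np.std(t[:,2]))
def box(n,l,t,r,b,zlo,zhi):
    w=W[n][t:b,l:r].reshape(-1,3);w=w[(w[:,2]>zlo)&(w[:,2]<zhi)];return w
for nm,a in dict(element=('top',238,258,260,282,.03,.06),spacer=('top',188,238,216,268,.015,.04),red=('top',155,250,180,278,.015,.04),can=('top',246,180,280,222,.1,.2),tin=('top',414,200,450,242,.05,.09),oil=('top',440,240,466,265,.05,.14),
  element_s=('scene',284,305,312,336,.038,.06),spacer_s=('scene',226,340,262,376,.018,.04),can_s=('scene',222,230,256,295,.12,.2),oil_s=('scene',375,150,402,190,.07,.14),tin_s=('scene',330,150,372,190,.06,.09)).items():
    p=box(*a);
    c,r=cv2.minEnclosingCircle((p[:,:2]).astype(np.float32)*1000) if len(p) else (0,0)
    print(nm,len(p),np.round(np.median(p,0),4),'circ',np.round(c,1),round(r,1),'z',np.round(np.percentile(p[:,2],[5,95]),4))
# foot
pts=[]
for n in S:
    w=W[n].reshape(-1,3);col=S[n]['color'].reshape(-1,3).astype(int)
    sat=col.max(1)-col.min(1)
    m=(w[:,2]>.004)&(w[:,2]<.018)&(sat<22)&(col.max(1)<130)&(w[:,0]>.4)&(w[:,0]<.85)&(abs(w[:,1]+.03)<.2)
    im=np.zeros((480*640),np.uint8);im[m]=255;im=im.reshape(480,640)
    k,l,st,ce=cv2.connectedComponentsWithStats(cv2.morphologyEx(im,cv2.MORPH_CLOSE,np.ones((3,3))))
    j=1+np.argmax(st[1:,4]);q=w[(l.ravel()==j)&m];print(n,len(q),cv2.minAreaRect((q[:,:2]*1000).astype(np.float32)),st[j])
E
```

```text
top table z 0.0005398513008346706 0.005696186604130249
scene table z 0.0013891509694112791 0.005806947381412479
element 237 [0.4304 0.2305 0.0441] circ [430.4 230.7] 23.3 z [0.0378 0.0497]
spacer 108 [0.4868 0.3598 0.0249] circ [487.9 360.1] 24.5 z [0.0186 0.0304]
red 115 [0.4682 0.4525 0.0248] circ [466.2 451.4] 24.6 z [0.0166 0.033 ]
can 365 [0.6    0.1818 0.1464] circ [606.5 182.8] 26.4 z [0.1086 0.1554]
tin 649 [ 0.5347 -0.2642  0.0709] circ [ 548.9 -275.8] 54.3 z [0.059  0.0779]
oil 143 [ 0.4432 -0.3111  0.063 ] circ [ 446.1 -315. ] 19.6 z [0.0522 0.0961]
element_s 320 [0.4274 0.229  0.0447] circ [429.4 228.2] 24.4 z [0.0411 0.0484]
spacer_s 214 [0.4856 0.3578 0.0259] circ [484.9 356.1] 24.7 z [0.0194 0.0296]
can_s 440 [0.5981 0.189  0.1469] circ [603.4 181.6] 24.2 z [0.124  0.1534]
oil_s 65 [ 0.4408 -0.3139  0.0841] circ [ 441.  -313.9] 10.4 z [0.0712 0.1078]
tin_s 517 [ 0.535 -0.266  0.072] circ [ 549.4 -281.3] 63.4 z [0.0616 0.0773]
top 1086 ((506.43646240234375, 35.608009338378906), (118.91531372070312, 230.1746368408203), 70.11322021484375) [ 291  196   62   84 1194]
scene 1538 ((514.9339599609375, 28.74261474609375), (121.44380950927734, 256.46856689453125), 70.07978820800781) [ 258  230   94   66 1601]
```

```bash
python3 - <<'E'
from h import *
S={n:pickle.load(open(n+'.pkl','rb')) for n in('top','scene')}
B=np.radians(28)
for n in S:
    w=cloud(S[n]).reshape(-1,3)
    w=w[(w[:,2]>.135)&(w[:,0]>.36)&(w[:,0]<.58)&(w[:,1]>-.03)&(w[:,1]<.12)]
    print(n,len(w),w.min(0),w.max(0))
    # RANSAC plane
    rng=np.random.default_rng(0);best=0
    for i in range(600):
        a=w[rng.choice(len(w),3,False)];nn=np.cross(a[1]-a[0],a[2]-a[0]);L=np.linalg.norm(nn)
        if L<2e-4: continue
        nn/=L;nn*=np.sign(nn[2])
        if nn[2]<.75: continue
        k=abs((w-a[0])@nn)<.003
        if k.sum()>best: best=k.sum();bk=k
    q=w[bk];c=q.mean(0);nn=np.linalg.svd(q-c)[2][2];nn*=np.sign(nn[2])
    print('plane',best,nn,'tilt',np.degrees(np.arccos(nn[2])),'lean dir',np.degrees(np.arctan2(nn[1],nn[0])))
    for psi in (-20.,):
        p=np.radians(psi);z=np.array([-np.sin(B)*np.cos(p),-np.sin(B)*np.sin(p),np.cos(B)])
        y=np.array([-np.sin(p),np.cos(p),0]);x=np.cross(y,z)
        M=np.stack([x,y,z]); L=w@M.T*1000
        h=np.median(q@z)*1000
        d=L[abs(L[:,2]-h)<5]; cc,r=cv2.minEnclosingCircle(d[:,:2].astype(np.float32))
        b=L[(L[:,2]-h>10)&(L[:,2]-h<40)]
        print('disc h',h,'circ',cc,r,'med',np.median(d,0),'min/max',np.percentile(d,[1,99],axis=0).round(1).tolist())
        print('bar',len(b),cv2.minAreaRect(b[:,:2].astype(np.float32)),'top',np.percentile(b[:,2],[10,50,90])-h)
        g=(M.T@np.array([cc[0],cc[1],h]));print('disc centre world',g,'mouth if h=+8:',g-8*z)
E
```

```text
top 967 [0.42179527 0.00586575 0.13537939] [0.51637414 0.09333341 0.20588724]
plane 379 [-0.44643958  0.18130854  0.87625277] tilt 28.806410974023663 lean dir 157.89689056002635
disc h -42.22229207425354 circ (446.31854248046875, 206.31724548339844) 43.880828857421875 med [453.29576128 207.21936231 -42.55145039] min/max [[405.4, 167.9, -46.9], [484.4, 246.2, -37.4]]
bar 179 ((445.8687438964844, 206.70326232910156), (53.297603607177734, 38.39363479614258), 79.69197845458984) top [14.12492342 25.12658281 29.72824732]
disc centre world [459.5015955   52.31332336 172.25379249] mouth if h=+8: [463.03086721  51.02877351 165.19021174]
scene 1155 [0.42009361 0.00914783 0.1350227 ] [0.5122427  0.09245873 0.20321907]
plane 572 [-0.44155068  0.16512159  0.88191148] tilt 28.12618925006115 lean dir 159.49629426117352
disc h -41.209883310499336 circ (443.3908996582031, 203.81704711914062) 42.80292510986328 med [439.5814165  210.15262123 -41.22479883] min/max [[404.6, 165.0, -45.9], [482.7, 243.9, -36.6]]
bar 178 ((441.9011535644531, 203.30116271972656), (18.376794815063477, 59.39290237426758), 19.117198944091797) top [20.50990992 26.31491734 29.14352755]
disc centre world [455.77078079  51.01057334 171.77325132] mouth if h=+8: [459.30005249  49.72602349 164.70967057]
```

```bash
python3 - <<'E'
import rig
print([ (k,getattr(rig,k)) for k in dir(rig) if not k.startswith('__') and not callable(getattr(rig,k))][:30])
from h import *
S={n:pickle.load(open(n+'.pkl','rb')) for n in('top','scene')}
B=np.radians(28);p=np.radians(-20)
z=np.array([-np.sin(B)*np.cos(p),-np.sin(B)*np.sin(p),np.cos(B)]);y=np.array([-np.sin(p),np.cos(p),0]);x=np.cross(y,z)
O=np.array([.4608,.0503,.165])
out=[]
for n,(u,v) in(('top',(318,243)),('scene',(322,220))):
    row=[]
    for a in(None,109,125,80):
        F=8;im=cv2.resize(S[n]['color'][v-35:v+35,u-25:u+25],None,fx=F,fy=F,interpolation=2)
        if a:
            t=np.radians(a);e=np.cos(t)*x+np.sin(t)*y;f=np.cross(z,e)
            q=[O+z*.035+e*.028*i+f*.0075*j for i,j in((1,1),(1,-1),(-1,-1),(-1,1))]
            q=((proj(S[n],q)-[u-25,v-35]+.5)*F).astype(np.int32)
            cv2.polylines(im,[q],True,(0,0,255),1)
        row.append(im[:,:,:])
    out.append(np.hstack(row))
o=np.vstack(out);o=np.clip(o.astype(float)*1.5,0,255).astype(np.uint8);cv2.imwrite('pics/bar.png',cv2.resize(o,(800,560)))
E
```

```text
[('finger_overhang', 0.008)]
```

View pics/bar.png

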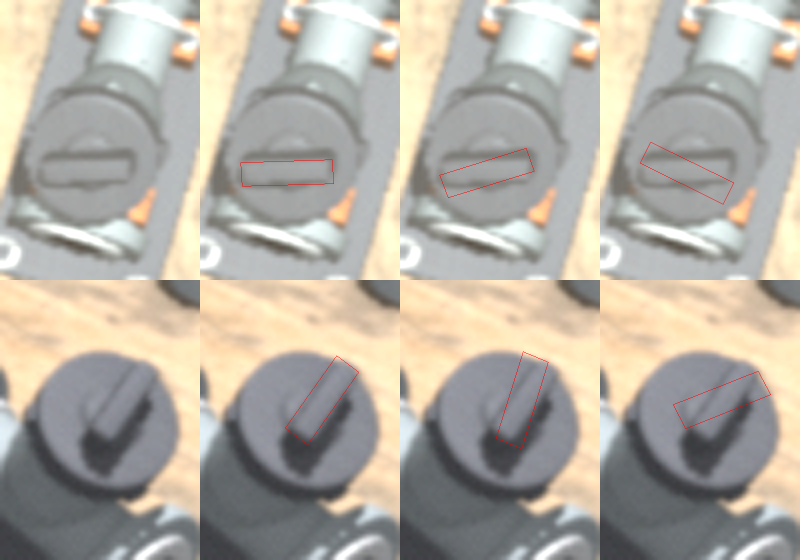

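```bash
cat >> h.py <<'E'
B=np.radians(28);_p=np.radians(-20)
n=np.array([-np.sin(B)*np.cos(_p),-np.sin(B)*np.sin(_p),np.cos(B)]);by=np.array([-np.sin(_p),np.cos(_p),0]);bx=np.cross(by,n)
O=np.array([.4615,.0502,.165])
def tool_branch(a): # tool y at branch angle a deg, tool z=-n
    t=np.radians(a);y=np.cos(t)*bx+np.sin(t)*by;z=-n;return R.from_matrix(np.stack([np.cross(y,z),y,z],1))
def tool_down(a):
    t=np.radians(a);y=np.array([np.cos(t),np.sin(t),0]);z=np.array([0,0,-1.]);return R.from_matrix(np.stack([np.cross(y,z),y,z],1))
def rel(p0,R0,p,Rt,msg=''):
    print(msg,'xyz',np.round(R0.inv().apply(np.array(p)-p0)*1000,1).tolist(),'dr',np.round(np.degrees((R0.inv()*Rt).as_rotvec())/6,2).tolist(),'|rot|',round(np.degrees((R0.inv()*Rt).magnitude()),1))
def now(o): return np.array(o['tcp_pos']),rot(o['tcp_rot'])
E
python3 - <<'E'
from h import *;from rig import get_obs
p,r=now(get_obs())
A=np.array([.43,-.15,.30]);Ra=tool_down(-30)
rel(p,r,A,Ra,'A')
T=tool_branch(19);P=O+n*.08;print(P)
rel(p,r,P,T,'P from start');rel(A,Ra,P,T,'P from A')
E
```

```text
A xyz [326.2, -307.2, -60.7] dr [0.0, 0.0, -5.83] |rot| 35.0
[0.42620728 0.0630455  0.23563581]
P from start xyz [412.9, -501.8, 3.6] dr [-4.79, 1.11, -10.44] |rot| 69.2
P from A xyz [182.6, -109.8, 64.4] dr [-4.7, -0.37, -4.74] |rot| 40.1
```

Request:
{"method": "servo_tool", "body": {
  "xyz": [
    [326,-307,-61],
    [326,-307,-61],
    [326,-307,-61],
    [326,-307,-61],
    [326,-307,-61],
    [326,-307,-61],
    [326,-307,-61],
    [326,-307,-61],
    [326,-307,-61],
    [326,-307,-61],
    [326,-307,-61],
    [413,-502,4]
  ],
  "dr": [
    [0,0,-5.8],
    [0,0,-5.8],
    [0,0,-5.8],
    [0,0,-5.8],
    [0,0,-5.8],
    [0,0,-5.8],
    [0,0,-5.8],
    [0,0,-5.8],
    [0,0,-5.8],
    [0,0,-5.8],
    [0,0,-5.8],
    [-4.8,1.1,-10.4]
  ],
  "jaw": [1,1,1,1,1,1,1,1,1,1,1,1]
}}

```text
time_s: 2.0
tcp_pos: [0.4328, -0.1101, 0.2903]
tcp_rot: [0.041, 0.843, 0.535, 0.02]
wrist_force: [1.7, 1.0, -2.4]
opening: 1.002
grip_force: 0.0
```

```bash
python3 - <<'E'
from h import *;from rig import get_obs
o=get_obs();p,r=now(o);print(p,o['joint_pos'])
rel(p,r,O+n*.08,tool_branch(19))
E
```

```text
[ 0.43284227 -0.11010512  0.29034469] [-0.38899593  0.14371345  1.94510596 -0.01785353  0.9617456   0.06023052]
 xyz [154.4, -84.3, 45.6] dr [-3.82, -0.29, -3.94] |rot| 33.0
```

Request:
{"method": "servo_tool", "body": {
  "xyz": [
    [154,-84,46],
    [154,-84,46],
    [154,-84,46],
    [154,-84,46],
    [154,-84,46],
    [154,-84,46],
    [154,-84,46],
    [154,-84,46],
    [154,-84,46]
  ],
  "dr": [
    [-3.8,-0.3,-3.9],
    [-3.8,-0.3,-3.9],
    [-3.8,-0.3,-3.9],
    [-3.8,-0.3,-3.9],
    [-3.8,-0.3,-3.9],
    [-3.8,-0.3,-3.9],
    [-3.8,-0.3,-3.9],
    [-3.8,-0.3,-3.9],
    [-3.8,-0.3,-3.9]
  ],
  "jaw": [0,0,0,0,0,0,0,0,0]
}}

```text
time_s: 2.75
tcp_pos: [0.423, 0.0615, 0.2338]
tcp_rot: [0.216, 0.694, 0.679, 0.102]
wrist_force: [-0.9, -0.0, -0.3]
opening: 0.502
grip_force: 0.0
```

```bash
python3 - <<'E'
from h import *;from rig import *
o=get_obs();p,r=now(o);print(p,o['joint_pos'],o['opening'])
rel(p,r,O+n*.08,tool_branch(19));rel(p,r,O+n*.019,tool_branch(19))
s=snapshot('scene');cv2.imwrite('pics/s2.png',cv2.resize(s['color'][120:300,220:420],None,fx=3,fy=3,interpolation=2))
E
```

```text
[0.42298464 0.06149664 0.23381868] [ 0.11048417  0.12155393  2.25522402 -0.58504533  0.38616759  0.63669954] 0.5024991046771143
 xyz [1.4, 3.7, -0.5] dr [-0.06, 0.0, -0.04] |rot| 0.5
 xyz [1.5, 4.1, 60.5] dr [-0.06, 0.0, -0.04] |rot| 0.5
```

View pics/s2.png

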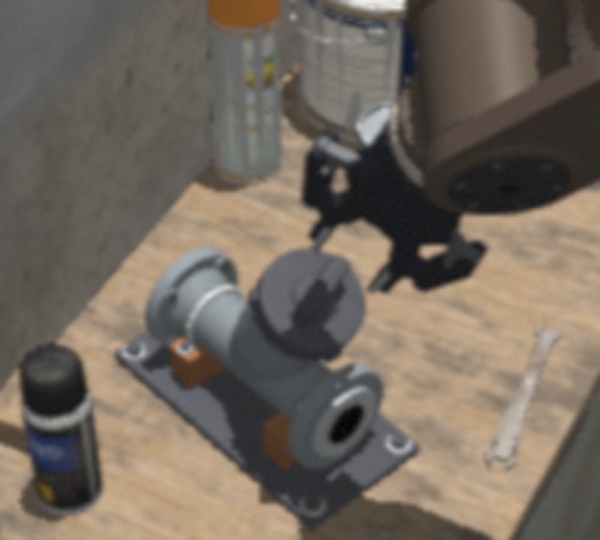

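Request:
{"method": "servo_tool", "body": {
  "xyz": [
    [1.5,4,30],
    [1.5,4,50],
    [1.5,4,60],
    [1.5,4,60],
    [1.5,4,60],
    [1.5,4,60],
    [1.5,4,60],
    [1.5,4,60],
    [1.5,4,60],
    [1.5,4,60]
  ],
  "dr": [
    [0,0,0],
    [0,0,0],
    [0,0,0],
    [0,0,0],
    [0,0,0],
    [0,0,0],
    [0,0,0],
    [0,0,0],
    [0,0,0],
    [0,0,0]
  ],
  "jaw": [0,0,0,-1,-1,-1,-1,-1,-1,-1]
}}

```text
time_s: 3.63
tcp_pos: [0.4521, 0.0542, 0.1821]
tcp_rot: [0.216, 0.693, 0.68, 0.102]
wrist_force: [0.1, -2.1, -1.5]
opening: 0.161
grip_force: 60.4
```

```bash
python3 - <<'E'
from h import *;from rig import *
o=get_obs();p,r=now(o);print(p,o['opening'],o['grip_force'],o['wrist_force'],o['moment'])
rel(p,r,O+n*.019,tool_branch(19))
E
```

```text
[0.45211278 0.05424248 0.18209526] 0.161221207003228 60.37936091423035 [ 0.14076151 -2.12317457 -1.52785316] [-0.12761862  0.21211174 -0.11950634]
 xyz [-0.9, 0.7, 0.9] dr [-0.06, -0.0, -0.02] |rot| 0.4
```

Request:
{"method": "servo_tool", "body": {
  "xyz": [
    [0,0,0],
    [0,0,0],
    [0,0,0],
    [0,0,0],
    [0,0,0],
    [0,0,0],
    [0,0,0],
    [0,0,0],
    [0,0,0],
    [0,0,0],
    [0,0,0],
    [0,0,0]
  ],
  "dr": [
    [0,0,-1],
    [0,0,-2],
    [0,0,-3],
    [0,0,-4],
    [0,0,-5],
    [0,0,-6],
    [0,0,-7],
    [0,0,-8],
    [0,0,-9],
    [0,0,-10],
    [0,0,-11],
    [0,0,-11.85]
  ],
  "jaw": [-1,-1,-1,-1,-1,-1,-1,-1,-1,-1,-1,-1]
}}

```text
time_s: 4.63
tcp_pos: [0.4521, 0.0541, 0.1819]
tcp_rot: [0.235, 0.166, 0.957, -0.043]
wrist_force: [-0.1, -3.6, 0.5]
opening: 0.161
grip_force: 60.6
```

```bash
python3 - <<'E'
from h import *;from rig import *
o=get_obs();p,r=now(o);print(p,o['opening'],o['grip_force'],o['wrist_force'],o['moment'])
rel(p,r,O+n*.019,tool_branch(90));rel(p,r,O+n*.06,tool_branch(90))
E
```

```text
[0.45206512 0.05410315 0.18192355] 0.16103641489590162 60.56574761867523 [-0.06019778 -3.62168079  0.54059074] [-0.45067637  0.28489551 -0.28750816]
 xyz [-1.1, -0.4, 0.7] dr [-0.02, -0.06, 0.05] |rot| 0.5
 xyz [-0.8, -0.5, -40.3] dr [-0.02, -0.06, 0.05] |rot| 0.5
```

Request:
{"method": "servo_tool", "body": {
  "xyz": [
    [0,0,-4],
    [0,0,-8],
    [0,0,-12],
    [0,0,-12]
  ],
  "dr": [
    [0,0,0],
    [0,0,0],
    [0,0,0],
    [0,0,0]
  ],
  "jaw": [-1,-1,-1,-1]
}}

```text
time_s: 4.97
tcp_pos: [0.4468, 0.0563, 0.1929]
tcp_rot: [0.236, 0.169, 0.956, -0.042]
wrist_force: [0.7, -0.2, -2.2]
opening: 0.159
grip_force: 60.4
```

```bash
python3 - <<'E'
from h import *;from rig import *
o=get_obs();p,r=now(o);print(o['joint_pos'])
L=p+n*.05;rel(p,r,L,r);C=[.52,-.14,.22]
rel(p,r,C,tool_down(70));rel(p,r,[.52,-.14,.042],tool_down(70))
E
```

```text
[ 0.08762191  0.23358504  2.26975285 -0.80598972  0.27769333 -0.39205777]
 xyz [0.3, -0.1, -50.0] dr [0.0, 0.0, 0.0] |rot| 0.0
 xyz [-133.0, -159.4, 39.4] dr [-0.01, 4.62, -0.01] |rot| 27.7
 xyz [-50.3, -159.2, 197.0] dr [-0.01, 4.62, -0.01] |rot| 27.7
```

Request:
{"method": "servo_tool", "body": {
  "xyz": [
    [0,0,-30],
    [0,0,-60],
    [-133,-159,0],
    [-133,-159,0],
    [-133,-159,0],
    [-133,-159,20],
    [-133,-159,39],
    [-133,-159,39],
    [-133,-159,39],
    [-92,-159,117],
    [-56,-159,187],
    [-53,-159,192]
  ],
  "dr": [
    [0,0,0],
    [0,0,0],
    [0,1,0],
    [0,2,0],
    [0,3,0],
    [0,4,0],
    [0,4.62,0],
    [0,4.62,0],
    [0,4.62,0],
    [0,4.62,0],
    [0,4.62,0],
    [0,4.62,0]
  ],
  "jaw": [-1,-1,-1,-1,-1,-1,-1,-1,-1,-1,-1,-1]
}}

```text
time_s: 5.97
tcp_pos: [0.52, -0.1408, 0.0929]
tcp_rot: [-0.0, 0.175, 0.985, -0.001]
wrist_force: [1.3, -0.6, -2.3]
opening: 0.157
grip_force: 60.3
```

```bash
python3 - <<'E'
from h import *;from rig import *
o=get_obs();p,r=now(o);print(p,o['joint_pos'],o['wrist_force'],o['opening'])
rel(p,r,[.52,-.14,.05],tool_down(70))
E
```

```text
[ 0.52001252 -0.14076407  0.09293272] [-0.38606696  0.56937364  1.91075873 -0.00325147  0.6617011  -1.60286675] [ 1.25181494 -0.57095173 -2.34613564] 0.15718208752441848
 xyz [0.3, 0.8, 42.9] dr [-0.02, -0.0, -0.02] |rot| 0.2
```

Request:
{"method": "servo_tool", "body": {
  "xyz": [
    [0,0,20],
    [0,0,20],
    [0,0,20]
  ],
  "dr": [
    [0,0,0],
    [0,0,0],
    [0,0,0]
  ],
  "jaw": [-1,-1,-1]
}}

```text
time_s: 6.22
tcp_pos: [0.5199, -0.1399, 0.0742]
tcp_rot: [-0.002, 0.174, 0.985, -0.001]
wrist_force: [0.3, -0.4, -2.3]
opening: 0.163
grip_force: 60.2
```

Request:
{"method": "servo_tool", "body": {
  "xyz": [
    [0,0,20],
    [0,0,33],
    [0,0,37],
    [0,0,39],
    [0,0,39]
  ],
  "dr": [
    [0,0,0],
    [0,0,0],
    [0,0,0],
    [0,0,0],
    [0,0,0]
  ],
  "jaw": [-1,-1,-1,-1,-1]
}}

```text
time_s: 6.63
tcp_pos: [0.5206, -0.1402, 0.0369]
tcp_rot: [0.0, 0.174, 0.985, -0.001]
wrist_force: [-0.6, 0.3, -2.9]
opening: 0.16
grip_force: 60.3
```

Request:
{"method": "servo_tool", "body": {
  "xyz": [
    [0,0,1.5],
    [0,0,3],
    [0,0,3]
  ],
  "dr": [
    [0,0,0],
    [0,0,0],
    [0,0,0]
  ],
  "jaw": [-1,-1,-1]
}}

```text
time_s: 6.88
tcp_pos: [0.5208, -0.1403, 0.0358]
tcp_rot: [0.001, 0.174, 0.985, -0.001]
wrist_force: [-6.7, 2.3, 27.4]
opening: 0.159
grip_force: 64.5
```

Request:
{"method": "servo_tool", "body": {
  "xyz": [
    [0,0,1],
    [0,0,1],
    [0,0,1],
    [0,0,0],
    [0,0,0],
    [0,0,-30],
    [0,0,-70],
    [0,0,-110],
    [0,0,-130],
    [0,0,-130]
  ],
  "dr": [
    [0,0,0],
    [0,0,0],
    [0,0,0],
    [0,0,0],
    [0,0,0],
    [0,0,0],
    [0,0,0],
    [0,0,0],
    [0,0,0],
    [0,0,0]
  ],
  "jaw": [0,0,0,0,0,0,0,0,0,0]
}}

```text
time_s: 7.72
tcp_pos: [0.5217, -0.1405, 0.1672]
tcp_rot: [0.003, 0.174, 0.985, -0.001]
wrist_force: [0.4, -0.4, 0.4]
opening: 0.495
grip_force: 0.0
```

```bash
python3 - <<'E'
from h import *;from rig import *
o=get_obs();p,r=now(o);print(p,o['joint_pos'],o['opening'])
E1=np.array([.4297,.2295])
rel(p,r,[.50,.0,.28],tool_down(60),'way');rel(p,r,[*E1,.20],tool_down(60));rel(p,r,[*E1,.12],tool_down(60))
E
```

```text
[ 0.52174238 -0.14046082  0.16716338] [-0.38452331  0.45872929  1.8503029  -0.00214159  0.82649817 -1.60390249] 0.49497435032802306
way xyz [67.9, 124.3, -113.5] dr [-0.01, 0.06, 1.66] |rot| 10.0
 xyz [213.1, 315.9, -34.7] dr [-0.01, 0.06, 1.66] |rot| 10.0
 xyz [213.6, 316.1, 45.3] dr [-0.01, 0.06, 1.66] |rot| 10.0
```

```bash
python3 - <<'E'
from h import *;from rig import *
o=get_obs();p,r=now(o)
E1=np.array([.4297,.2295])
rel(p,r,[.50,.0,.28],tool_down(30),'way');rel(p,r,[.47,.15,.26],tool_down(0),'way2');rel(p,r,[*E1,.12],tool_down(-20))
E
```

```text
way xyz [67.9, 124.3, -113.5] dr [0.0, 0.06, 6.66] |rot| 39.9
way2 xyz [147.6, 254.9, -94.2] dr [0.02, 0.06, 11.66] |rot| 69.9
 xyz [213.6, 316.1, 45.3] dr [0.03, 0.06, 14.99] |rot| 89.9
```

Request:
{"method": "servo_tool", "body": {
  "xyz": [
    [15,25,-40],
    [30,55,-80],
    [50,90,-110],
    [68,124,-114],
    [85,155,-110],
    [105,185,-105],
    [125,220,-100],
    [148,255,-94],
    [170,280,-60],
    [190,300,-30],
    [205,312,10],
    [214,316,45]
  ],
  "dr": [
    [0,0,1],
    [0,0,2],
    [0,0,3.1],
    [0,0,4.2],
    [0,0,5.3],
    [0,0,6.4],
    [0,0,7.5],
    [0,0,8.6],
    [0,0,9.7],
    [0,0,10.8],
    [0,0,11.9],
    [0,0,13]
  ],
  "jaw": [1,1,1,1,1,1,1,1,1,1,1,1]
}}

```text
time_s: 8.72
tcp_pos: [0.4327, 0.223, 0.1402]
tcp_rot: [0.0, 0.757, 0.654, -0.0]
wrist_force: [0.9, -0.3, -1.2]
opening: 0.999
grip_force: 0.0
```

```bash
python3 - <<'E'
from h import *;from rig import *
o=get_obs();p,r=now(o);print(p,o['joint_pos'],o['opening'])
for nm in('top','scene'):
    s=snapshot(nm);pickle.dump(s,open(nm+'1.pkl','wb'))
o=get_obs();p,r=now(o);print(p)
E1=np.array([.4297,.2295]);rel(p,r,[*E1,.022],tool_down(-20))
S={m:pickle.load(open(m+'1.pkl','rb')) for m in('top','scene')}
out=[]
for m in S:
    F=8;u,v=proj(S[m],O)[0].astype(int)
    im=S[m]['color'][v-25:v+25,u-25:u+25].copy();im=cv2.resize(im,None,fx=F,fy=F,interpolation=2);im2=im.copy()
    for rad in(.025,.029):
        q=[O+rad*(np.cos(t)*bx+np.sin(t)*by) for t in np.linspace(0,6.28,50)]
        cv2.polylines(im2,[((proj(S[m],q)-[u-25,v-25]+.5)*F).astype(np.int32)],True,(0,0,255),1)
    out.append(np.hstack([im,im2]))
cv2.imwrite('pics/mouth.png',cv2.resize(np.vstack(out),(600,600)))
# cap location
w=cloud(S['top']).reshape(-1,3)
for m in S:
    w=cloud(S[m]).reshape(-1,3);q=w[(abs(w[:,0]-.52)<.06)&(abs(w[:,1]+.14)<.06)&(w[:,2]>.016)&(w[:,2]<.06)]
    c,rr=cv2.minEnclosingCircle(q[:,:2].astype(np.float32)*1000);b=q[q[:,2]>.04]
    print(m,len(q),c,rr,cv2.minAreaRect(b[:,:2].astype(np.float32)*1000),np.percentile(b[:,2],90))
E
```

```text
[0.43267353 0.22302005 0.1402162 ] [ 3.40241102e-01  4.37481115e-01  1.99854377e+00 -3.37626689e-04
  7.05640604e-01  4.85991203e-01] 0.9989341542315255
[0.42987526 0.22186195 0.13645261]
 xyz [8.2, -0.1, 114.4] dr [-0.09, 0.06, 1.97] |rot| 11.9
top 712 (522.208251953125, -136.3373565673828) 44.88059997558594 ((522.5234375, -137.34371948242188), (14.675731658935547, 55.33625793457031), 70.2303466796875) 0.05587431284288136Traceback (most recent call last):
  File "<stdin>", line 22, in <module>
    return _quantile_unchecked(
        a, q, axis, out, overwrite_input, method, keepdims, weights)
    return _ureduce(a,
                    func=_quantile_ureduce_func,
    ...<5 lines>...
                    overwrite_input=overwrite_input,
                    method=method)
    r = func(a, **kwargs)
    result = _quantile(arr,
                       quantiles=q,
    ...<2 lines>...
                       out=out,
                       weights=wgt)
    slices_having_nans = np.isnan(arr[-1, ...])
                                  ~~~^^^^^^^^^
IndexError: index -1 is out of bounds for axis 0 with size 0
```

View pics/mouth.png

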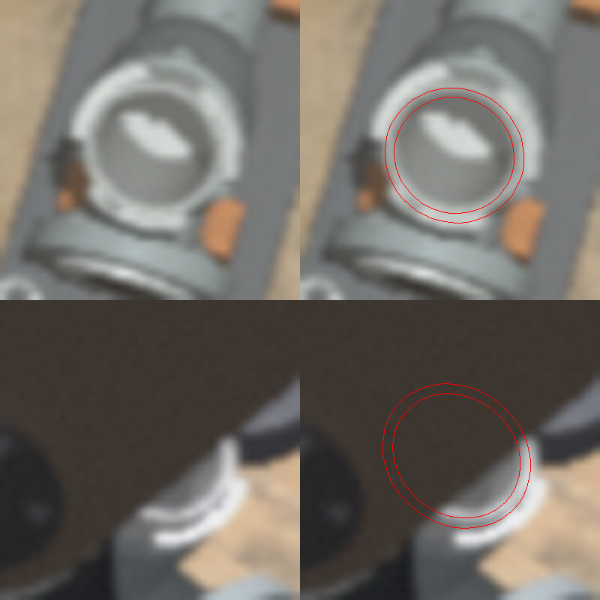

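Request:
{"method": "servo_tool", "body": {
  "xyz": [
    [8,0,20],
    [8,0,60],
    [8,0,95],
    [8,0,110],
    [8,0,114],
    [8,0,114],
    [8,0,114],
    [8,0,114],
    [8,0,114],
    [8,0,114],
    [8,0,114]
  ],
  "dr": [
    [0,0,1],
    [0,0,2],
    [0,0,2],
    [0,0,2],
    [0,0,2],
    [0,0,2],
    [0,0,2],
    [0,0,2],
    [0,0,2],
    [0,0,2],
    [0,0,2]
  ],
  "jaw": [1,1,1,1,1,-1,-1,-1,-1,-1,-1]
}}

```text
time_s: 9.73
tcp_pos: [0.4351, 0.229, 0.029]
tcp_rot: [0.0, 0.819, 0.573, 0.0]
wrist_force: [-0.4, -1.8, 8.9]
opening: 0.519
grip_force: 59.9
```

```bash
python3 - <<'E'
from h import *;from rig import *
o=get_obs();p,r=now(o);print(p,o['opening'],o['grip_force'],o['wrist_force']);print(np.degrees(np.arctan2(r.as_matrix()[1,1],r.as_matrix()[0,1])))
E
```

```text
[0.43513409 0.22901695 0.02901589] 0.5190217105842555 59.871264696121216 [-0.40517987 -1.84884033  8.87978857]
-20.02190879157638
```

Request:
{"method": "servo_tool", "body": {
  "xyz": [
    [0,0,0],
    [0,0,0],
    [0,0,0]
  ],
  "dr": [
    [0,0,0],
    [0,0,0],
    [0,0,0]
  ],
  "jaw": [-1,-1,-1]
}}

```text
time_s: 9.98
tcp_pos: [0.4352, 0.229, 0.029]
tcp_rot: [0.0, 0.819, 0.573, 0.0]
wrist_force: [0.1, -2.6, 8.9]
opening: 0.515
grip_force: 59.9
```

Request:
{"method": "servo_tool", "body": {
  "xyz": [
    [0,0,0],
    [0,0,0],
    [0,0,0],
    [0,0,0],
    [0,0,0],
    [0,0,0],
    [0,0,0],
    [0,0,0],
    [0,0,0],
    [0,0,0],
    [0,0,0],
    [0,0,0]
  ],
  "dr": [
    [0,0,0],
    [0,0,0],
    [0,0,0],
    [0,0,-1],
    [0,0,-2],
    [0,0,-3],
    [0,0,-4],
    [0,0,-5],
    [0,0,-6],
    [0,0,-7],
    [0,0,-8],
    [0,0,-9]
  ],
  "jaw": [1,1,1,1,1,1,1,1,1,1,1,1]
}}

```text
time_s: 10.98
tcp_pos: [0.4344, 0.229, 0.0274]
tcp_rot: [-0.0, 0.468, 0.884, -0.001]
wrist_force: [-0.1, -0.3, -0.9]
opening: 0.999
grip_force: 0.0
```

Request:
{"method": "servo_tool", "body": {
  "xyz": [
    [0,0,0],
    [0,0,0],
    [0,0,2],
    [0,0,4],
    [0,0,6],
    [0,0,6],
    [0,0,6],
    [0,0,6],
    [0,0,6],
    [0,0,6],
    [0,0,6],
    [0,0,6]
  ],
  "dr": [
    [0,0,-1],
    [0,0,-2],
    [0,0,-3],
    [0,0,-4],
    [0,0,-5],
    [0,0,-6],
    [0,0,-6],
    [0,0,-6],
    [0,0,-6],
    [0,0,-6],
    [0,0,-6],
    [0,0,-6]
  ],
  "jaw": [1,1,1,1,1,1,1,-1,-1,-1,-1,-1]
}}

```text
time_s: 11.98
tcp_pos: [0.4344, 0.2289, 0.0216]
tcp_rot: [-0.001, 0.175, 0.985, -0.001]
wrist_force: [-0.7, 0.0, 5.6]
opening: 0.522
grip_force: 60.6
```

Request:
{"method": "servo_tool", "body": {
  "xyz": [
    [0,0,0],
    [0,0,0],
    [0,0,0],
    [0,0,0],
    [0,0,-10],
    [0,0,-40],
    [0,0,-80],
    [0,0,-120],
    [0,0,-150],
    [0,0,-170],
    [0,0,-170],
    [0,0,-170]
  ],
  "dr": [
    [0,0,0],
    [0,0,0],
    [0,0,0],
    [0,0,0],
    [0,0,0],
    [0,0,0],
    [0,0,0],
    [0,0,0],
    [0,0,0],
    [0,0,0],
    [0,0,0],
    [0,0,0]
  ],
  "jaw": [-1,-1,-1,-1,-1,-1,-1,-1,-1,-1,-1,-1]
}}

```text
time_s: 12.98
tcp_pos: [0.4346, 0.2291, 0.1923]
tcp_rot: [0.0, 0.174, 0.985, -0.0]
wrist_force: [0.6, -0.2, -2.0]
opening: 0.525
grip_force: 61.7
```

```bash
python3 - <<'E'
from h import *;from rig import *
for m in('top','scene'): pickle.dump(snapshot(m),open(m+'2.pkl','wb'))
o=get_obs();p,r=now(o);print(p,o['opening'],o['grip_force'],o['wrist_force']);print(np.degrees(np.arctan2(r.as_matrix()[1,1],r.as_matrix()[0,1])))
F=4;out=[]
for m in('top','scene'):
    s=pickle.load(open(m+'2.pkl','rb'));u,v=proj(s,(O+p)/2)[0].astype(int)
    im=cv2.resize(s['color'][v-65:v+65,u-48:u+48],None,fx=F,fy=F,interpolation=2)
    for rad in(.025,.029):
        q=[O+rad*(np.cos(t)*bx+np.sin(t)*by) for t in np.linspace(0,6.28,50)]
        cv2.polylines(im,[((proj(s,q)-[u-48,v-65]+.5)*F).astype(np.int32)],True,(0,0,255),1)
    # element model: underside at z = p.z-0.023
    for h in(-.023,.021):
        q=[p+[.023*np.cos(t),.023*np.sin(t),h] for t in np.linspace(0,6.28,50)]
        cv2.polylines(im,[((proj(s,q)-[u-48,v-65]+.5)*F).astype(np.int32)],True,(0,255,0),1)
    out.append(im)
cv2.imwrite('pics/el.png',np.hstack(out))
E
```

```text
[0.43405888 0.22885546 0.19041918] 0.5228362301199729 61.69284224510193 [ 0.09216242  0.10359117 -2.53743294]
69.91630583682777
```

View pics/el.png

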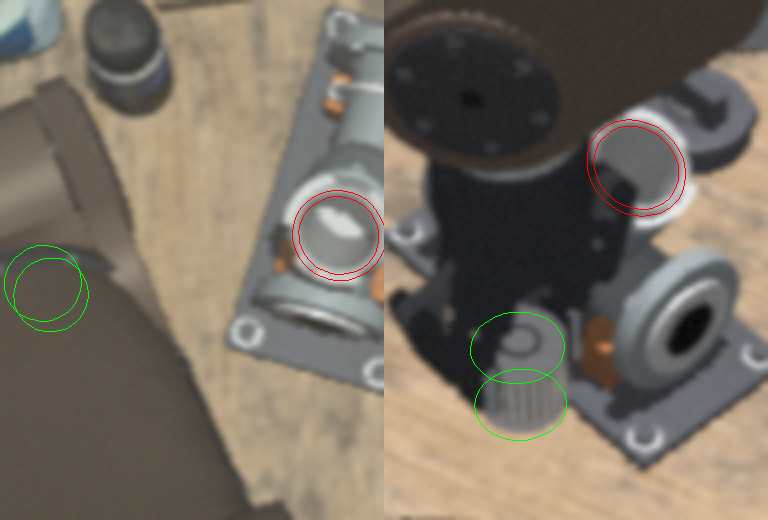

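```bash
python3 - <<'E'
from h import *;from rig import *
o=get_obs();p,r=now(o);print(p)
rel(p,r,p+[0,0,.05],r);rel(p,r,O+n*.045,tool_branch(90))
E
```

```text
[0.43405888 0.22885546 0.19041918]
 xyz [0.1, -0.1, -50.0] dr [0.0, 0.0, 0.0] |rot| 0.0
 xyz [-66.0, -158.4, -14.1] dr [-0.03, -4.69, -0.01] |rot| 28.1
```

Request:
{"method": "servo_tool", "body": {
  "xyz": [
    [0,0,-40],
    [-10,-25,-60],
    [-25,-60,-60],
    [-40,-95,-60],
    [-55,-130,-60],
    [-66,-158,-50],
    [-66,-158,-35],
    [-66,-158,-20],
    [-66,-158,-14],
    [-66,-158,-14],
    [-66,-158,-14],
    [-66,-158,-14]
  ],
  "dr": [
    [0,0,0],
    [0,-0.6,0],
    [0,-1.5,0],
    [0,-2.4,0],
    [0,-3.3,0],
    [0,-4.2,0],
    [0,-4.69,0],
    [0,-4.69,0],
    [0,-4.69,0],
    [0,-4.69,0],
    [0,-4.69,0],
    [0,-4.69,0]
  ],
  "jaw": [-1,-1,-1,-1,-1,-1,-1,-1,-1,-1,-1,-1]
}}

```text
time_s: 14.08
tcp_pos: [0.4426, 0.0581, 0.2052]
tcp_rot: [0.238, 0.169, 0.955, -0.043]
wrist_force: [-0.9, -0.9, -0.8]
opening: 0.521
grip_force: 62.2
```

```bash
python3 - <<'E'
from h import *;from rig import *
s=snapshot('scene')
o=get_obs();p,r=now(o);print(p,o['wrist_force'],o['moment'])
rel(p,r,O+n*.0215,tool_branch(90))
F=6;u,v=proj(s,O)[0].astype(int);cv2.imwrite('pics/ins.png',cv2.resize(s['color'][v-45:v+45,u-50:u+50],None,fx=F,fy=F,interpolation=2))
E
```

```text
[0.44268103 0.05814685 0.20548968] [-0.4358705  -0.08353416 -1.28457356] [0.09073039 0.32961542 0.03908381]
 xyz [1.0, -1.0, 23.8] dr [-0.02, 0.01, -0.0] |rot| 0.1
```

View pics/ins.png

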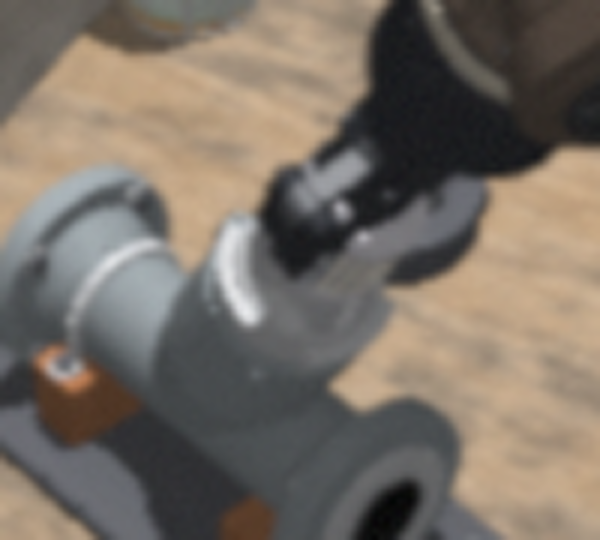

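Request:
{"method": "servo_tool", "body": {
  "xyz": [
    [1,-1,12],
    [1,-1,20],
    [1,-1,24],
    [1,-1,26],
    [1,-1,28],
    [1,-1,28]
  ],
  "dr": [
    [0,0,0],
    [0,0,0],
    [0,0,0],
    [0,0,0],
    [0,0,0],
    [0,0,0]
  ],
  "jaw": [-1,-1,-1,-1,-1,-1]
}}

```text
time_s: 14.63
tcp_pos: [0.4538, 0.0529, 0.1803]
tcp_rot: [0.239, 0.169, 0.955, -0.043]
wrist_force: [0.7, -0.1, -1.6]
opening: 0.527
grip_force: 62.2
```

```bash
cat > q.py <<'E'
from h import *;from rig import *
o=get_obs();p,r=now(o);f=o['wrist_force'];M=np.stack([bx,by,n])
print('branch pos mm',(M@(p-O)*1000).round(2),'force bx,by,n',(M@f).round(1),'mom',(M@o['moment']).round(2),'open',o['opening'],'t',o['time_s'])
E
python3 q.py
```

```text
branch pos mm [ 0.03 -0.1  17.33] force bx,by,n [-0.1  0.2 -1.7] mom [0.01 0.3  0.04] open 0.5267047746404362 t 14.6333
```

Request:
{"method": "servo_tool", "body": {
  "xyz": [
    [0,0,3],
    [0,0,6],
    [0,0,8],
    [0,0,8]
  ],
  "dr": [
    [0,0,0],
    [0,0,0],
    [0,0,0],
    [0,0,0]
  ],
  "jaw": [-1,-1,-1,-1]
}}

```text
time_s: 14.97
tcp_pos: [0.4573, 0.0516, 0.1732]
tcp_rot: [0.239, 0.169, 0.955, -0.043]
wrist_force: [0.4, -0.0, -2.2]
opening: 0.522
grip_force: 62.2
```

```bash
python3 q.py
```

```text
branch pos mm [-0.05 -0.17  9.32] force bx,by,n [-0.7  0.1 -2.1] mom [-0.    0.32 -0.04] open 0.5224432186940909 t 14.9667
```

Request:
{"method": "servo_tool", "body": {
  "xyz": [
    [0,0,0],
    [0,0,0],
    [0,0,0],
    [0,0,0],
    [0,0,0],
    [0,0,-30],
    [0,0,-70],
    [0,0,-90],
    [0,0,-90],
    [0,0,-90]
  ],
  "dr": [
    [0,0,0],
    [0,0,0],
    [0,0,0],
    [0,0,0],
    [0,0,0],
    [0,0,0],
    [0,0,0],
    [0,0,0],
    [0,0,0],
    [0,0,0]
  ],
  "jaw": [1,1,1,1,1,1,1,1,1,1]
}}

```text
time_s: 15.8
tcp_pos: [0.4174, 0.0665, 0.254]
tcp_rot: [0.24, 0.169, 0.955, -0.042]
wrist_force: [0.2, 0.6, -0.3]
opening: 0.999
grip_force: 0.0
```

```bash
python3 q.py; python3 - <<'E'
from h import *;from rig import *
for m in('top','scene'):
    s=snapshot(m);pickle.dump(s,open(m+'3.pkl','wb'));w=cloud(s).reshape(-1,3);L=(w-O)@np.stack([bx,by,n]).T*1000
    q=L[(np.hypot(L[:,0],L[:,1])<17)&(L[:,2]<60)&(L[:,2]>-90)];print(m,len(q),np.percentile(q[:,2],[5,25,50,75,95]) if len(q) else 0)
o=get_obs();p,r=now(o);print(p)
S1=np.array([.4863,.358])
rel(p,r,[.46,.15,.28],tool_down(70),'way');rel(p,r,[*S1,.15],tool_down(70),'over')
E
```

```text
branch pos mm [  0.32   0.22 100.66] force bx,by,n [-0.2  0.6 -0.3] mom [-0.01  0.21 -0.02] open 0.999056478968224 t 15.8
top 134 [-37.74052654 -34.7181621  -32.8600325  -31.00960954 -28.20937096]
scene 92 [-33.95867501 -32.3319538  -30.87861862 -29.49201875 -27.14770711]
[0.41752119 0.06610701 0.25224186]
way xyz [-23.0, 93.3, -19.4] dr [-0.02, 4.68, -0.01] |rot| 28.1
over xyz [79.2, 298.0, 73.1] dr [-0.02, 4.68, -0.01] |rot| 28.1
```

```bash
python3 - <<'E'
from h import *;from rig import *
o=get_obs();p,r=now(o);print(p)
S1=np.array([.4863,.358])
for a in(-20,):
  rel(p,r,[.46,.18,.28],tool_down(30),'way');rel(p,r,[*S1,.10],tool_down(a),'over')
E
```

```text
[0.41752119 0.06610701 0.25224186]
way xyz [-13.9, 121.5, -24.3] dr [1.61, 4.49, 6.53] |rot| 48.5
over xyz [102.7, 298.0, 117.2] dr [3.65, 3.68, 14.67] |rot| 93.3
```

Request:
{"method": "servo_tool", "body": {
  "xyz": [
    [-5,30,-25],
    [-10,70,-25],
    [-14,110,-25],
    [0,145,-20],
    [20,180,0],
    [40,215,20],
    [60,250,50],
    [80,280,80],
    [103,298,100],
    [103,298,117],
    [103,298,117],
    [103,298,117]
  ],
  "dr": [
    [0.3,0.8,0.8],
    [0.6,1.6,1.6],
    [0.8,2.3,2.6],
    [1.1,3.0,3.6],
    [1.3,3.7,4.8],
    [1.6,4.2,6],
    [2,4.3,7.2],
    [2.2,4.2,8.4],
    [2.5,4.1,9.6],
    [2.8,4.0,10.8],
    [3.1,3.9,12],
    [3.4,3.8,13.2]
  ],
  "jaw": [1,1,1,1,1,1,1,1,1,1,1,1]
}}

```text
time_s: 16.9
tcp_pos: [0.4853, 0.3577, 0.0959]
tcp_rot: [0.003, 0.75, 0.662, -0.009]
wrist_force: [0.9, -0.5, 1.3]
opening: 0.998
grip_force: 0.0
```

```bash
python3 - <<'E'
from h import *;from rig import *
o=get_obs();p,r=now(o);print(p)
rel(p,r,[.4863,.358,.08],tool_down(-20),'over')
E
```

```text
[0.48527033 0.35767089 0.09589109]
over xyz [0.8, 1.1, 15.9] dr [-0.05, 0.19, 2.14] |rot| 12.9
```

Request:
{"method": "servo_tool", "body": {
  "xyz": [
    [0.8,1.1,16],
    [0.8,1.1,16],
    [0.8,1.1,16],
    [0.8,1.1,16],
    [0.8,1.1,16]
  ],
  "dr": [
    [0,0.2,1.1],
    [0,0.2,2.14],
    [0,0.2,2.14],
    [0,0.2,2.14],
    [0,0.2,2.14]
  ],
  "jaw": [1,1,1,1,1]
}}

```text
time_s: 17.32
tcp_pos: [0.4872, 0.3584, 0.0837]
tcp_rot: [-0.002, 0.816, 0.578, 0.002]
wrist_force: [0.7, 0.1, 1.0]
opening: 1.001
grip_force: 0.0
```

```bash
python3 - <<'E'
from h import *;from rig import *
o=get_obs();p,r=now(o);print(p)
rel(p,r,[.4863,.358,.018],tool_down(-20),'over')
E
```

```text
[0.4872068  0.35838383 0.08373386]
over xyz [-1.0, -0.6, 65.7] dr [-0.02, -0.05, 0.09] |rot| 0.7
```

Request:
{"method": "servo_tool", "body": {
  "xyz": [
    [0,0,30],
    [0,0,50],
    [0,0,60],
    [0,0,63],
    [0,0,63],
    [0,0,63],
    [0,0,63],
    [0,0,63],
    [0,0,63],
    [0,0,63],
    [0,0,63]
  ],
  "dr": [
    [0,0,0],
    [0,0,0],
    [0,0,0],
    [0,0,0],
    [0,0,0],
    [0,0,0],
    [0,0,0],
    [0,0,0],
    [0,0,0],
    [0,0,0],
    [0,0,0]
  ],
  "jaw": [1,1,1,1,1,-1,-1,-1,-1,-1,-1]
}}

```text
time_s: 18.23
tcp_pos: [0.4875, 0.3593, 0.0229]
tcp_rot: [-0.002, 0.817, 0.576, 0.003]
wrist_force: [-1.7, -1.4, 9.6]
opening: 0.507
grip_force: 59.7
```

Request:
{"method": "servo_tool", "body": {
  "xyz": [
    [0,0,0],
    [0,0,0],
    [0,0,0],
    [0,0,0],
    [0,0,0],
    [0,0,0],
    [0,0,0],
    [0,0,0],
    [0,0,0],
    [0,0,0],
    [0,0,0],
    [0,0,0]
  ],
  "dr": [
    [0,0,0],
    [0,0,0],
    [0,0,0],
    [0,0,-1],
    [0,0,-2],
    [0,0,-3],
    [0,0,-4],
    [0,0,-5],
    [0,0,-6],
    [0,0,-7],
    [0,0,-8],
    [0,0,-9]
  ],
  "jaw": [1,1,1,1,1,1,1,1,1,1,1,1]
}}

```text
time_s: 19.23
tcp_pos: [0.4871, 0.359, 0.0214]
tcp_rot: [-0.001, 0.464, 0.886, 0.003]
wrist_force: [0.1, 1.0, -0.2]
opening: 1.001
grip_force: 0.0
```

Request:
{"method": "servo_tool", "body": {
  "xyz": [
    [0,0,0],
    [0,0,0],
    [0,0,0],
    [0,0,2],
    [0,0,4],
    [0,0,4],
    [0,0,4],
    [0,0,4],
    [0,0,4],
    [0,0,4],
    [0,0,4],
    [0,0,4]
  ],
  "dr": [
    [0,0,-1],
    [0,0,-2],
    [0,0,-3],
    [0,0,-4],
    [0,0,-5],
    [0,0,-6],
    [0,0,-6],
    [0,0,-6],
    [0,0,-6],
    [0,0,-6],
    [0,0,-6],
    [0,0,-6]
  ],
  "jaw": [1,1,1,1,1,1,1,-1,-1,-1,-1,-1]
}}

```text
time_s: 20.23
tcp_pos: [0.4872, 0.3591, 0.018]
tcp_rot: [-0.0, 0.171, 0.985, 0.004]
wrist_force: [-1.0, -0.5, 5.8]
opening: 0.51
grip_force: 60.9
```

```bash
python3 - <<'E'
from h import *;from rig import *
o=get_obs();p,r=now(o);print(p,o['opening'])
rel(p,r,[p[0],p[1],p[2]],tool_down(70),'up')
rel(p,r,O+n*.045,tool_branch(90))
E
```

```text
[0.4872157  0.35912827 0.01796878] 0.509600148969953
up xyz [0.0, 0.0, 0.0] dr [0.07, -0.01, 0.05] |rot| 0.5
 xyz [-58.6, -298.1, -188.9] dr [0.08, -4.68, 0.03] |rot| 28.1
```

Request:
{"method": "servo_tool", "body": {
  "xyz": [
    [0,0,-35],
    [0,0,-75],
    [0,0,-115],
    [0,0,-155],
    [0,-15,-190],
    [-5,-45,-215],
    [-15,-85,-230],
    [-25,-125,-235],
    [-32,-165,-235],
    [-40,-205,-235],
    [-50,-245,-235],
    [-58,-280,-235]
  ],
  "dr": [
    [0,0,0],
    [0,0,0],
    [0,0,0],
    [0,0,0],
    [0,0,0],
    [0,-0.7,0],
    [0,-1.4,0],
    [0,-2.1,0],
    [0,-2.8,0],
    [0,-3.5,0],
    [0,-4.2,0],
    [0.1,-4.68,0]
  ],
  "jaw": [-1,-1,-1,-1,-1,-1,-1,-1,-1,-1,-1,-1]
}}

```text
time_s: 21.23
tcp_pos: [0.4459, 0.0727, 0.2505]
tcp_rot: [0.239, 0.166, 0.956, -0.043]
wrist_force: [1.2, -1.6, -0.8]
opening: 0.507
grip_force: 62.0
```

Request:
{"method": "servo_tool", "body": {
  "xyz": [
    [0,0,0],
    [0,0,0],
    [0,0,0]
  ],
  "dr": [
    [0,0,0],
    [0,0,0],
    [0,0,0]
  ],
  "jaw": [-1,-1,-1]
}}

```text
time_s: 21.48
tcp_pos: [0.4479, 0.0743, 0.2508]
tcp_rot: [0.238, 0.167, 0.956, -0.043]
wrist_force: [-0.7, 0.2, -1.0]
opening: 0.507
grip_force: 62.0
```

```bash
python3 q.py;python3 - <<'E'
from h import *;from rig import *
o=get_obs();p,r=now(o);print(p,o['opening'])
rel(p,r,O+n*.035,tool_branch(90))
E
```

```text
branch pos mm [21.69 18.03 85.65] force bx,by,n [-1.1 -0.1 -0.6] mom [ 0.03  0.31 -0.02] open 0.5072074783222986 t 21.4833
[0.44787909 0.07434815 0.25080743] 0.5072074783222986
 xyz [21.8, -17.9, 50.7] dr [-0.01, -0.0, 0.03] |rot| 0.2
```

Request:
{"method": "servo_tool", "body": {
  "xyz": [
    [22,-18,10],
    [22,-18,40],
    [22,-18,50],
    [22,-18,50],
    [22,-18,50],
    [22,-18,50]
  ],
  "dr": [
    [0,0,0],
    [0,0,0],
    [0,0,0],
    [0,0,0],
    [0,0,0],
    [0,0,0]
  ],
  "jaw": [-1,-1,-1,-1,-1,-1]
}}

```text
time_s: 21.98
tcp_pos: [0.4455, 0.0565, 0.1966]
tcp_rot: [0.238, 0.166, 0.956, -0.043]
wrist_force: [0.2, 0.6, -1.5]
opening: 0.51
grip_force: 62.0
```

```bash
python3 q.py
```

```text
branch pos mm [-0.32  0.41 35.92] force bx,by,n [-0.7  0.7 -1.3] mom [0.   0.26 0.  ] open 0.5095574127005238 t 21.9833
```

Request:
{"method": "servo_tool", "body": {
  "xyz": [
    [0.3,-0.4,12],
    [0.3,-0.4,18],
    [0.3,-0.4,20],
    [0.3,-0.4,22],
    [0.3,-0.4,24],
    [0.3,-0.4,26],
    [0.3,-0.4,27],
    [0.3,-0.4,27]
  ],
  "dr": [
    [0,0,0],
    [0,0,0],
    [0,0,0],
    [0,0,0],
    [0,0,0],
    [0,0,0],
    [0,0,0],
    [0,0,0]
  ],
  "jaw": [-1,-1,-1,-1,-1,-1,-1,-1]
}}

```text
time_s: 22.65
tcp_pos: [0.4568, 0.0511, 0.1721]
tcp_rot: [0.238, 0.166, 0.956, -0.043]
wrist_force: [0.7, -0.4, -1.8]
opening: 0.513
grip_force: 62.0
```

```bash
python3 q.py
```

```text
branch pos mm [-0.85 -0.72  8.52] force bx,by,n [-0.1 -0.2 -2. ] mom [ 0.03  0.34 -0.05] open 0.513243469319707 t 22.65
```

Request:
{"method": "servo_tool", "body": {
  "xyz": [
    [0,0,0],
    [0,0,0],
    [0,0,0],
    [0,0,0],
    [0,0,0],
    [0,0,-30],
    [0,0,-70],
    [0,0,-100],
    [0,0,-100],
    [0,0,-100]
  ],
  "dr": [
    [0,0,0],
    [0,0,0],
    [0,0,0],
    [0,0,0],
    [0,0,0],
    [0,0,0],
    [0,0,0],
    [0,0,0],
    [0,0,0],
    [0,0,0]
  ],
  "jaw": [1,1,1,1,1,1,1,1,1,1]
}}

```text
time_s: 23.48
tcp_pos: [0.4127, 0.0676, 0.2624]
tcp_rot: [0.24, 0.166, 0.955, -0.042]
wrist_force: [0.4, -0.7, -0.8]
opening: 1.0
grip_force: 0.0
```

```bash
python3 q.py; python3 - <<'E'
from h import *;from rig import *
for m in('top','scene'):
    s=snapshot(m);pickle.dump(s,open(m+'4.pkl','wb'));w=cloud(s).reshape(-1,3);L=(w-O)@np.stack([bx,by,n]).T*1000
    rr=np.hypot(L[:,0],L[:,1]);
    q=L[(rr<12)&(L[:,2]<60)&(L[:,2]>-90)];print(m,len(q),np.percentile(q[:,2],[5,25,50,75,95]) if len(q) else 0)
    q=L[(rr<22.5)&(rr>19)&(L[:,2]<60)&(L[:,2]>-90)];print(m,len(q),np.percentile(q[:,2],[5,25,50,75,95]) if len(q) else 0)
s=pickle.load(open('top4.pkl','rb'));F=8;u,v=proj(s,O)[0].astype(int);cv2.imwrite('pics/sp.png',cv2.resize(s['color'][v-30:v+30,u-30:u+30],None,fx=F,fy=F,interpolation=2))
o=get_obs();p,r=now(o);print(p)
rel(p,r,[.4,.0,.30],tool_down(70),'way');rel(p,r,[.5208,-.1403,.12],tool_down(70),'over')
E
```

```text
branch pos mm [-5.0000e-02 -3.0000e-01  1.1031e+02] force bx,by,n [ 0.2 -0.5 -1. ] mom [-0.    0.22 -0.01] open 1.0000399983461423 t 23.4833
top 61 [-36.89417632 -33.99267019 -31.54566138 -29.92400942 -26.51907857]
top 98 [-31.11283153 -17.36438062  -9.44121334  -6.46166246  -2.14000166]
scene 40 [-34.72321362 -32.45141327 -30.51459903 -28.93666315 -26.06458126]
scene 134 [-31.27733339 -19.86907761  -8.01538845  -4.81526915  -2.43534937]
[0.41272215 0.06717647 0.25998649]
way xyz [-28.1, -67.7, -30.1] dr [-0.03, 4.67, 0.05] |rot| 28.0
over xyz [-85.8, -158.2, 204.8] dr [-0.03, 4.67, 0.05] |rot| 28.0
```

View pics/sp.png

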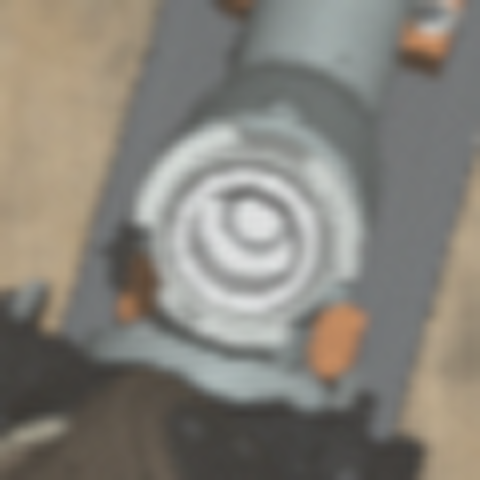

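```bash
python3 - <<'E'
from h import *;from rig import *
o=get_obs();p,r=now(o)
rel(p,r,[.44,.0,.28],tool_down(45),'way');rel(p,r,[.5215,-.1404,.10],tool_down(-20),'over')
E
```

```text
way xyz [-52.0, -54.1, 5.2] dr [0.99, 4.6, 4.13] |rot| 37.6
over xyz [-77.0, -158.0, 222.8] dr [3.64, 3.68, 14.72] |rot| 93.6
```

Request:
{"method": "servo_tool", "body": {
  "xyz": [
    [-15,-15,-25],
    [-35,-40,-20],
    [-55,-70,0],
    [-75,-100,20],
    [-95,-130,40],
    [-105,-158,70],
    [-105,-158,105],
    [-100,-158,140],
    [-90,-158,175],
    [-83,-158,205],
    [-77,-158,215],
    [-77,-158,215]
  ],
  "dr": [
    [0.3,0.8,0.8],
    [0.6,1.6,1.6],
    [0.8,2.3,2.6],
    [1.1,3.0,3.6],
    [1.3,3.7,4.8],
    [1.6,4.2,6],
    [2,4.3,7.2],
    [2.2,4.2,8.4],
    [2.5,4.1,9.6],
    [2.8,4.0,10.8],
    [3.1,3.9,12],
    [3.4,3.8,13.2]
  ],
  "jaw": [1,1,1,1,1,1,1,1,1,1,1,1]
}}

```text
time_s: 24.58
tcp_pos: [0.5162, -0.1392, 0.1014]
tcp_rot: [-0.001, 0.752, 0.66, -0.01]
wrist_force: [0.5, 0.2, 1.5]
opening: 1.004
grip_force: 0.0
```

Request:
{"method": "servo_tool", "body": {
  "xyz": [
    [0,0,0],
    [0,0,0],
    [0,0,0]
  ],
  "dr": [
    [0,0,1],
    [0,0,1.5],
    [0,0,1.5]
  ],
  "jaw": [1,1,1]
}}

```text
time_s: 24.83
tcp_pos: [0.5173, -0.1395, 0.1048]
tcp_rot: [0.003, 0.8, 0.6, -0.008]
wrist_force: [0.1, 0.9, -0.1]
opening: 1.005
grip_force: 0.0
```

```bash
python3 - <<'E'
from h import *;from rig import *
o=get_obs();p,r=now(o);print(p,o['joint_pos'])
rel(p,r,[.521,-.1403,.037],tool_down(-20))
E
```

```text
[ 0.51730739 -0.13946163  0.10478249] [-0.37877563  0.54905981  1.90643217 -0.02657945  0.69057706 -0.07484728]
 xyz [1.3, 4.2, 67.7] dr [-0.05, 0.16, 0.63] |rot| 3.9
```

Request:
{"method": "servo_tool", "body": {
  "xyz": [
    [1.3,4.2,20],
    [1.3,4.2,40],
    [1.3,4.2,58],
    [1.3,4.2,65],
    [1.3,4.2,67],
    [1.3,4.2,67],
    [1.3,4.2,67],
    [1.3,4.2,67],
    [1.3,4.2,67],
    [1.3,4.2,67]
  ],
  "dr": [
    [0,0.16,0.63],
    [0,0.16,0.63],
    [0,0.16,0.63],
    [0,0.16,0.63],
    [0,0.16,0.63],
    [0,0.16,0.63],
    [0,0.16,0.63],
    [0,0.16,0.63],
    [0,0.16,0.63],
    [0,0.16,0.63]
  ],
  "jaw": [1,1,1,1,1,1,-1,-1,-1,-1]
}}

```text
time_s: 25.67
tcp_pos: [0.5223, -0.14, 0.0413]
tcp_rot: [-0.0, 0.818, 0.575, 0.0]
wrist_force: [-2.0, 0.4, 4.6]
opening: 0.635
grip_force: 63.0
```

```bash
python3 - <<'E'
from h import *;from rig import *
o=get_obs();p,r=now(o);print(p,o['opening'],o['grip_force'],o['wrist_force'])
rel(p,r,[.521,-.1403,.037],tool_down(-20));rel(p,r,[.521,-.1403,.037],tool_down(70))
E
```

```text
[ 0.52229526 -0.14001554  0.04130994] 0.6346761841923383 63.02168369293213 [-1.9783056   0.39424035  4.64043418]
 xyz [-0.7, -1.1, 4.3] dr [0.0, -0.01, 0.03] |rot| 0.2
 xyz [-0.7, -1.1, 4.3] dr [0.01, -0.0, -14.97] |rot| 89.8
```

Request:
{"method": "servo_tool", "body": {
  "xyz": [
    [0,0,0],
    [0,0,0],
    [0,0,0],
    [0,0,0],
    [0,0,0],
    [0,0,0],
    [0,0,0],
    [0,0,0],
    [0,0,0],
    [0,0,0],
    [0,0,0],
    [0,0,0]
  ],
  "dr": [
    [0,0,0],
    [0,0,0],
    [0,0,0],
    [0,0,-1],
    [0,0,-2],
    [0,0,-3],
    [0,0,-4],
    [0,0,-5],
    [0,0,-6],
    [0,0,-7],
    [0,0,-8],
    [0,0,-9]
  ],
  "jaw": [1,1,1,1,1,1,1,1,1,1,1,1]
}}

```text
time_s: 26.67
tcp_pos: [0.522, -0.1399, 0.0402]
tcp_rot: [-0.001, 0.466, 0.885, 0.0]
wrist_force: [0.1, 0.5, -0.4]
opening: 1.0
grip_force: 0.0
```

Request:
{"method": "servo_tool", "body": {
  "xyz": [
    [0,0,0],
    [0,0,0],
    [0,0,0],
    [0,0,0],
    [0,0,2],
    [0,0,3],
    [0,0,3],
    [0,0,3],
    [0,0,3],
    [0,0,3],
    [0,0,3],
    [0,0,3]
  ],
  "dr": [
    [0,0,-1],
    [0,0,-2],
    [0,0,-3],
    [0,0,-4],
    [0,0,-5],
    [0,0,-5.97],
    [0,0,-5.97],
    [0,0,-5.97],
    [0,0,-5.97],
    [0,0,-5.97],
    [0,0,-5.97],
    [0,0,-5.97]
  ],
  "jaw": [1,1,1,1,1,0,0,0,-1,-1,-1,-1]
}}

```text
time_s: 27.67
tcp_pos: [0.522, -0.1399, 0.0374]
tcp_rot: [-0.0, 0.174, 0.985, 0.0]
wrist_force: [-1.1, -0.0, 3.6]
opening: 0.159
grip_force: 59.2
```

Request:
{"method": "servo_tool", "body": {
  "xyz": [
    [0,0,0],
    [0,0,0],
    [0,0,0],
    [0,0,0]
  ],
  "dr": [
    [0,0,0],
    [0,0,0],
    [0,0,0],
    [0,0,0]
  ],
  "jaw": [-1,-1,-1,-1]
}}

```text
time_s: 28.0
tcp_pos: [0.522, -0.1399, 0.0374]
tcp_rot: [-0.0, 0.174, 0.985, 0.0]
wrist_force: [-0.8, 0.2, 4.4]
opening: 0.161
grip_force: 59.4
```

```bash
python3 - <<'E'
from h import *;from rig import *
o=get_obs();p,r=now(o);print(p,o['opening'],o['grip_force'],o['wrist_force'])
rel(p,r,p,tool_down(70));rel(p,r,O+n*.06,tool_branch(90))
E
```

```text
[ 0.52204236 -0.13990844  0.03741557] 0.16107295236308056 59.44027841091156 [-0.83957624  0.17031537  4.35220066]
 xyz [0.0, 0.0, 0.0] dr [0.01, -0.01, -0.01] |rot| 0.1
 xyz [150.4, 158.0, -180.3] dr [0.01, -4.68, -0.01] |rot| 28.1
```

Request:
{"method": "servo_tool", "body": {
  "xyz": [
    [0,0,-35],
    [0,0,-75],
    [0,0,-115],
    [5,5,-155],
    [15,15,-190],
    [35,35,-210],
    [60,60,-215],
    [80,90,-215],
    [100,115,-215],
    [120,140,-215],
    [140,155,-210],
    [150,158,-205]
  ],
  "dr": [
    [0,0,0],
    [0,0,0],
    [0,0,0],
    [0,0,0],
    [0,0,0],
    [0,-0.7,0],
    [0,-1.4,0],
    [0,-2.1,0],
    [0,-2.8,0],
    [0,-3.5,0],
    [0,-4.2,0],
    [0,-4.68,0]
  ],
  "jaw": [-1,-1,-1,-1,-1,-1,-1,-1,-1,-1,-1,-1]
}}

```text
time_s: 29.0
tcp_pos: [0.4355, 0.06, 0.2433]
tcp_rot: [0.235, 0.168, 0.956, -0.041]
wrist_force: [0.5, -0.9, -2.7]
opening: 0.159
grip_force: 59.5
```

Request:
{"method": "servo_tool", "body": {
  "xyz": [
    [0,0,0],
    [0,0,0],
    [0,0,0]
  ],
  "dr": [
    [0,0,0],
    [0,0,0],
    [0,0,0]
  ],
  "jaw": [-1,-1,-1]
}}

```text
time_s: 29.25
tcp_pos: [0.4373, 0.0577, 0.2434]
tcp_rot: [0.234, 0.169, 0.957, -0.042]
wrist_force: [0.4, -0.2, -2.4]
opening: 0.157
grip_force: 59.5
```

```bash
python3 q.py;python3 - <<'E'
from h import *;from rig import *
o=get_obs();p,r=now(o)
rel(p,r,O+n*.048,tool_branch(90))
E
```

```text
branch pos mm [14.44 -1.2  81.14] force bx,by,n [-0.7 -0.1 -2.3] mom [-0.02  0.41  0.01] open 0.15653333745404865 t 29.25
 xyz [14.1, 1.3, 33.3] dr [-0.02, -0.09, -0.0] |rot| 0.5
```

Request:
{"method": "servo_tool", "body": {
  "xyz": [
    [14,1.3,10],
    [14,1.3,25],
    [14,1.3,33],
    [14,1.3,33],
    [14,1.3,33],
    [14,1.3,33]
  ],
  "dr": [
    [0,-0.09,0],
    [0,-0.09,0],
    [0,-0.09,0],
    [0,-0.09,0],
    [0,-0.09,0],
    [0,-0.09,0]
  ],
  "jaw": [-1,-1,-1,-1,-1,-1]
}}

```text
time_s: 29.75
tcp_pos: [0.4404, 0.0575, 0.208]
tcp_rot: [0.239, 0.17, 0.955, -0.043]
wrist_force: [-0.0, -0.2, -2.9]
opening: 0.161
grip_force: 59.5
```

```bash
python3 q.py;python3 - <<'E'
from h import *;from rig import *
o=get_obs();p,r=now(o)
rel(p,r,O+n*.0264,tool_branch(90))
E
```

```text
branch pos mm [ 0.48 -0.33 48.43] force bx,by,n [-1.3 -0.2 -2.6] mom [0.01 0.46 0.03] open 0.16141632073846368 t 29.75
 xyz [0.5, 0.4, 22.0] dr [-0.02, 0.01, -0.02] |rot| 0.2
```

Request:
{"method": "servo_tool", "body": {
  "xyz": [
    [0.4,0.3,6],
    [0.4,0.3,11],
    [0.4,0.3,15],
    [0.4,0.3,18],
    [0.4,0.3,18]
  ],
  "dr": [
    [0,0,0],
    [0,0,0],
    [0,0,0],
    [0,0,0],
    [0,0,0]
  ],
  "jaw": [-1,-1,-1,-1,-1]
}}

```text
time_s: 30.17
tcp_pos: [0.448, 0.0553, 0.1916]
tcp_rot: [0.239, 0.169, 0.955, -0.043]
wrist_force: [0.1, 0.4, -3.1]
opening: 0.16
grip_force: 59.5
```

```bash
python3 q.py
```

```text
branch pos mm [-0.24  0.14 30.3 ] force bx,by,n [-1.5  0.4 -2.7] mom [-0.03  0.41  0.  ] open 0.16030230902064913 t 30.1667
```

Request:
{"method": "servo_tool", "body": {
  "xyz": [
    [0,0,2],
    [0,0,4],
    [0,0,5],
    [0,0,5]
  ],
  "dr": [
    [0,0,0],
    [0,0,0],
    [0,0,0],
    [0,0,0]
  ],
  "jaw": [-1,-1,-1,-1]
}}

```text
time_s: 30.5
tcp_pos: [0.4501, 0.0546, 0.1873]
tcp_rot: [0.239, 0.169, 0.955, -0.043]
wrist_force: [-1.4, -0.0, 2.1]
opening: 0.161
grip_force: 60.2
```

```bash
python3 q.py
```

```text
branch pos mm [-0.37  0.26 25.42] force bx,by,n [-0.2 -0.5  2.4] mom [-0.06  0.28  0.02] open 0.16148496966999173 t 30.5
```

Request:
{"method": "servo_tool", "body": {
  "xyz": [
    [0,0,0],
    [0,0,0],
    [0,0,0],
    [0,0,0.3],
    [0,0,0.6],
    [0,0,0.9],
    [0,0,1.2],
    [0,0,1.4]
  ],
  "dr": [
    [0,0,1],
    [0,0,2],
    [0,0,3],
    [0,0,4],
    [0,0,5],
    [0,0,6],
    [0,0,7],
    [0,0,8]
  ],
  "jaw": [-1,-1,-1,-1,-1,-1,-1,-1]
}}

```text
time_s: 31.17
tcp_pos: [0.4505, 0.0546, 0.1862]
tcp_rot: [0.235, 0.545, 0.803, 0.059]
wrist_force: [-3.1, 1.8, 2.9]
opening: 0.159
grip_force: 60.5
```

```bash
python3 q.py
```

```text
branch pos mm [-0.46  0.35 24.22] force bx,by,n [-1.8  0.6  4.2] mom [0.03 0.51 0.05] open 0.1591757331040478 t 31.1667
```

Turning freely; continue to home.

Request:
{"method": "servo_tool", "body": {
  "xyz": [
    [0,0,0.3],
    [0,0,0.5],
    [0,0,0.7],
    [0,0,0.9],
    [0,0,1],
    [0,0,1],
    [0,0,1]
  ],
  "dr": [
    [0,0,1],
    [0,0,2],
    [0,0,3],
    [0,0,4],
    [0,0,4.6],
    [0,0,4.6],
    [0,0,4.6]
  ],
  "jaw": [-1,-1,-1,-1,-1,-1,-1]
}}

```text
time_s: 31.75
tcp_pos: [0.4511, 0.0544, 0.1852]
tcp_rot: [0.215, 0.718, 0.652, 0.112]
wrist_force: [-0.8, 0.2, 2.5]
opening: 0.163
grip_force: 60.2
```

```bash
python3 q.py;python3 - <<'E'
from h import *;from rig import *
o=get_obs();p,r=now(o);rel(p,r,p,tool_branch(14));print(o['joint_pos'])
E
```

```text
branch pos mm [-0.36  0.39 23.12] force bx,by,n [ 0.5 -0.   2.6] mom [ 0.21  0.32 -0.14] open 0.16253235683143458 t 31.75
 xyz [0.0, 0.0, 0.0] dr [0.01, 0.02, 0.08] |rot| 0.5
[ 0.08274826  0.25463564  2.27530073 -0.9006595   0.2556298   1.01831171]
```

Request:
{"method": "servo_tool", "body": {
  "xyz": [
    [0,0,0],
    [0,0,0],
    [0,0,0]
  ],
  "dr": [
    [0,0,0.25],
    [0,0,0.45],
    [0,0,0.45]
  ],
  "jaw": [-1,-1,-1]
}}

```text
time_s: 32.0
tcp_pos: [0.4513, 0.0543, 0.1853]
tcp_rot: [0.212, 0.734, 0.634, 0.118]
wrist_force: [1.3, -1.8, 2.6]
opening: 0.158
grip_force: 60.1
```

```bash
python3 q.py;python3 - <<'E'
from h import *;from rig import *
o=get_obs();p,r=now(o);rel(p,r,p,tool_branch(14))
E
```

```text
branch pos mm [-0.15  0.35 23.02] force bx,by,n [ 2.9 -1.2  1.5] mom [ 0.06 -0.17  0.36] open 0.15798805073724087 t 32.0
 xyz [0.0, 0.0, 0.0] dr [0.01, 0.02, -0.38] |rot| 2.3
```

Request:
{"method": "servo_tool", "body": {
  "xyz": [
    [0,0,0],
    [0,0,0],
    [0,0,0],
    [0,0,0],
    [0,0,-20],
    [0,0,-50],
    [0,0,-90],
    [0,0,-110],
    [0,0,-110],
    [0,0,-110]
  ],
  "dr": [
    [0,0,0],
    [0,0,0],
    [0,0,0],
    [0,0,0],
    [0,0,0],
    [0,0,0],
    [0,0,0],
    [0,0,0],
    [0,0,0],
    [0,0,0]
  ],
  "jaw": [0,0,0,0,0,0,0,0,0,0]
}}

```text
time_s: 32.83
tcp_pos: [0.4024, 0.0723, 0.2829]
tcp_rot: [0.213, 0.734, 0.634, 0.119]
wrist_force: [0.0, -0.1, -0.5]
opening: 0.494
grip_force: 0.0
```

```bash
python3 q.py; python3 - <<'E'
from h import *;from rig import *
S=[]
for m in('scene','top'):
    s=snapshot(m);w=cloud(s).reshape(-1,3);L=(w-O)@np.stack([bx,by,n]).T*1000;rr=np.hypot(L[:,0],L[:,1])
    d=L[(rr<40)&(rr>30)&(L[:,2]>2)&(L[:,2]<25)];b=L[(rr<35)&(L[:,2]>26)&(L[:,2]<50)]
    print(m,len(d),np.median(d[:,2]) if len(d) else 0,len(b),np.median(b[:,2]) if len(b) else 0, np.linalg.lstsq(np.c_[d[:,:2],np.ones(len(d))],d[:,2],rcond=None)[0])
    u,v=proj(s,O)[0].astype(int);S.append(cv2.resize(s['color'][v-40:v+40,u-40:u+40],None,fx=5,fy=5,interpolation=2))
cv2.imwrite('pics/end.png',np.hstack(S))
E
```

```text
branch pos mm [ -0.4    0.57 133.69] force bx,by,n [-0.2 -0.1 -0.5] mom [-0.04  0.16  0.04] open 0.49409329895127346 t 32.8333
scene 380 10.121683978219167 164 36.919888001476274 [ 6.10105872e-03 -1.76741753e-02  1.01042911e+01]
top 249 9.312751511039266 90 34.545007400230155 [4.96007175e-03 2.34384844e-02 9.23557880e+00]
```

View pics/end.png

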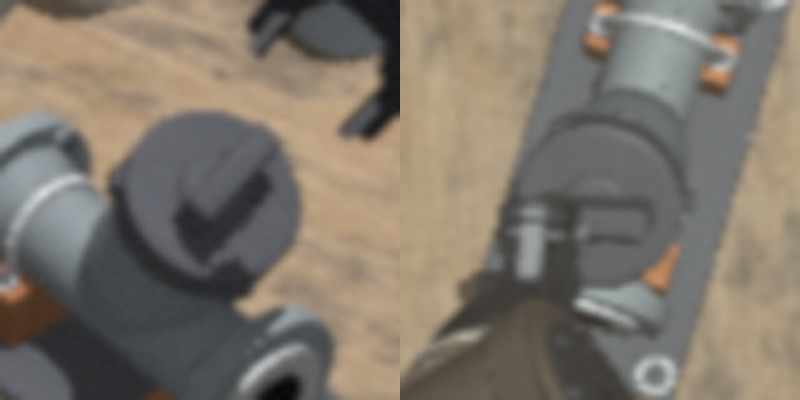

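```bash
python3 -c "
from rig import *
print(close_job())"
```

```text
the job is handed in; nothing more can be done
None
```

The Y-filter is loaded: the element and spacer are in the bore, and the cap is turned fully home, about 14.3 mm below the rim. The gripper is clear of everything, no bystander was touched that I know of, and I handed the job in at about 33 s; the hand-in gave no verdict.

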